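# Denest one pressed cover and clamp it in the checking fixture

### The arm

A 6-joint arm with a two-finger parallel gripper is mounted at the origin on a cart in front of the work surface, level with it; the furniture and walls round the work are solid. World frame = base frame: x ahead of the robot, y to its left, z up, the work surface at z = 0. Lengths are in mm, angles in rad, forces in N, time in s.
With the tool pointing down it reaches from about 350 to 975 mm from the base axis. Payload 7.1 kg.
Tool frame: the origin (TCP) lies on the front face of the gripper's body, between the roots of the fingers; the fingertips stand 80 mm ahead of it and the grasp point (between the pads) lies 61 mm ahead of it (env.tips_ahead is the distance from the TCP to the fingertips, in mm); z points along the fingers, y is the direction in which the jaws open and shut (so a half turn about z gives the same grasp; the last joint's range is limited). The gripper opens to 88 mm and grips with 3 to 60 N. Pads are 20 mm wide; open, the fingers measure 115 mm over their backs; the gripper's body (75 mm by 178 mm) begins 61 mm behind the grasp point.
Start: joints at [1.214, 0.423, 1.63, -0, 1.089, -0.019], TCP at [207.101, 589.673, 302.675] pointing down, gripper open.
Joint ranges: [-3, 3], [-0.9, 2.11], [0.09, 2.58], [-1.31, 4.45], [0.11, 2.69], [-2.54, 2.54]. Speed limits (rad/s): [2.39, 2.39, 3.01, 3.14, 3.14, 3.14].

### API

Orientations are given as a unit quaternion [x, y, z, w].
In Python, from station import env, set_gripper, viewer, workorder gives the robot as it stands. Calls block until the motion is done:
- env.reach(position, orientation): joint-space move of the TCP to a pose.
- env.move_l(position, rot=None, rate=150, f_stop=None): straight line of the TCP; rot=None keeps the orientation; rate is the mean speed in mm/s. With f_stop (N) it stops when the force on the tool has changed by that much, and returns True; else False.
- env.move_joints(angles): joint-space move.
- set_gripper(opening): finger opening in mm; the grip force is fixed at half the most; returns when the fingers have stopped.
- env.hold(seconds).
- env.ik(position, orientation): joint angles nearest the present ones, or None.
- env.read_state(): the state.
- viewer.camera(name): name is "side" or "top" or "wrist"; returns the picture (400x640x3 uint8, blue, green, red); there is no depth.
- viewer.camera_params(name): a dict with "fx", "fy", "cx", "cy" (pixels), "dist" ([k1, k2, p1, p2, k3] as OpenCV has them; the pictures are not rectified), "pose" (4x4, takes a point from camera to world coordinates); the wrist camera has in their place "tool_from_camera" (4x4, takes a point from camera to tool coordinates, whose origin is the TCP and whose axes are the flange's). Camera axes: x right, y up, looking along -z (the intrinsics and any distortion apply to the point x, -y, -z); pixel columns grow to the right and rows downward; lengths in mm; the calibration is good to about 2 mm. A picture is of the moment at which its call begins: read the wrist's pose just before it. camera_params takes no time and is no camera call.
A pose or a line that the arm cannot do raises env.IKError and nothing moves.
- workorder.sign_off(): hands the job in, once; it reports no verdict.
The state is a dict: "time_s": time; "qpos": joint angles; "dq": joint speeds; "tau": joint torques, N m; "tool_pos": TCP position; "orientation": TCP orientation; "force": force on the tool from outside, world axes, zero at the start; "wrist_torque": the same for the moment, N m; "width": finger opening in mm.
Only numpy, scipy, OpenCV 4.12 (cv2) and the standard library are available. Lean on these libraries where they do the work, as an engineer would, in place of code of your own. Each camera call takes 0.05 s, during which the arm holds its last target.

### The job

The toggle clamp may be found shut or half open: if so, lay its handle back out of the way first. Lift just the top cover off the nested stack of the longer pressed covers, leaving the two below it nested where they stand, and set it down, without letting it drop, on the checking fixture, over the locating pad with one ear under the clamp's foot. Then swing the clamp handle fully up so that the foot closes on the ear, and leave the shorter covers and everything else where they are.

Things in the scene. Friction and masses are not known exactly. Their poses are not given: they have to be found in the camera images.
- long_top_c (a point): centre, half-way up (12 mm above its rim), of the top cover of the stack of three longer covers: pressed plain steel, open below, 60 mm wide (its x), body 100 mm long (its y), 24 mm high (its z, up), 0.13 to 0.21 kg. A flat ear 38 mm wide, 28 mm long, 2.5 mm thick sticks out level with the rim at each end: 156 mm over the ears. A half turn makes no difference
- long_top_rim (a point): middle of the lower edge (rim) of that top cover, same axes. From the rim up, 6 mm of the sides is an upright skirt, 60 mm across outside, the place to grip (across x); inside it measures 55 x 95 mm, sheet 2.5 mm. Above the skirt the sides slope in, 30 degrees from upright, to a flat top 39 mm wide. Fingers that reach more than 5 mm below this rim close on the next cover too
- long_mid_c (a point): centre, half-way up, of the second longer cover, same shape and axes, nested under the top one. Nested covers stand 12 mm one above the next on four short nuts under the top, 1 mm free at the sides; lifted straight up they part freely. The skirt of this one begins 6 mm below the top one's rim. It must stay nested on the lowest
- long_low_c (a point): centre, half-way up, of the lowest longer cover, same shape and axes, standing on the table
- short_top_c (a point): centre, half-way up, of the top cover of the other stack: three shorter covers nested in the same way, same section (60 mm wide, 24 mm high, ears 28 mm) but the body only 70 mm long, 126 mm over the ears; too short for the locating pad. Not to be moved
- short_mid_c (a point): centre, half-way up, of the second shorter cover, same axes
- short_low_c (a point): centre, half-way up, of the lowest shorter cover, standing on the table
- seat (a point): where the clamped cover's centre (half-way up) must come, 22 mm above the table over the checking fixture: a dark plate 90 x 145 mm, 10 mm high, butted against the toggle clamp's base. Its y axis runs along the fixture, away from the clamp; the cover's length lies along y, either way round. There the rim and far ear lie on the plate, the near ear on the clamp's base under its foot
- pad (a point): middle of the top of the fixture's locating pad, 17 mm above the table, axes as the seat's. The pad is 51 mm across (x), 91 mm long (y), 7 mm above the plate, with a 2 mm chamfer on top; the cover's skirt goes down over it with 2 mm to spare all round, let down straight. With the clamp fully open its foot clears the end of the ear by about 6 mm
- clamp_pivot (a point): pivot of the clamp's arm, on the fixture's centre line, 116 mm from the seat towards the seat's -y, 30 mm above the table. The arm swings about the x axis of this point, in the upright plane along the fixture. The clamp's base is 64 mm wide, 100 mm long, 10 mm high
- clamp_handle (a point): centre of the clamp's round handle, 19 mm thick, 53 mm long, 81 mm from the pivot. Open: it lies back nearly level (1.29 rad from upright), away from the fixture, centre 52 mm above the table. Shut: it stands upright over the pivot, 0.07 rad past it towards the fixture, centre 110 mm high. It can be pinched from above across the point's x axis and led round the arc, turning between the fingers
- toggle_clamp_arm (a joint): swing of the clamp's arm, rad: found anywhere between 0 (shut: handle upright, foot right down) and 1.36 (fully open: handle lying back, foot raised clear of the seat; open it to at least 1.27); with a cover's ear under the foot it stops at about 0.03. It moves with about 1 N at the handle and stays where it is left
- oil_bottle: bystander: small upright oil bottle, 38 mm wide, 112 mm high; origin at the middle of its underside
- v_block: bystander: steel V block 40 x 45 x 36 mm; origin at the middle of its underside
- loupe: bystander: black loupe, 37 mm wide, 30 mm high; origin at the middle of its underside
- bracket_part: bystander: small steel angle bracket 36 x 50 x 40 mm; origin at the middle of its underside
- ring_gauge: bystander: thick steel ring, 55 mm wide, 18 mm high, lying near the stacks; origin at the middle of its underside
- dial_stand: bystander, fixed: dial gauge on a magnetic stand, 66 x 147 mm and 188 mm high; origin at the middle of its underside

How it is judged:
By the outcome, as a careful person would: the job done as asked, in the order asked, and still so for the second after the job is handed in, with the robot touching nothing.
It also fails if it takes over 72 s, if anything falls off the work surface, if the arm or the gripper's body presses on something with over 40 N, if the wrist force passes 120 N, or if a joint passes its speed limit or range.

## Working session

There is one attempt and no reset: what is moved stays moved. The work goes in short steps, each a Python script; the robot and the scene stay as the last script left them, time stands still between calls to the robot, and variables do not carry over. Pictures are saved under pics/ and viewed, and the job is handed in when it is done.

```bash
ls; mkdir -p pics
python3 - <<'E'
from station import env,set_gripper,viewer,workorder
import cv2
print(env.read_state())
for n in("top","side","wrist"):
    cv2.imwrite(f"pics/{n}0.png",viewer.camera(n)); print(n,viewer.camera_params(n))
E
```

```text
pics
{'time_s': 0.0, 'qpos': array([ 1.21400832e+00,  4.23852238e-01,  1.63068042e+00, -1.05073230e-05,
        1.08859765e+00, -1.90157735e-02]), 'dq': array([-9.85153277e-05, -1.49916902e-03, -2.14877648e-04, -5.88535202e-04,
        7.36796487e-04,  1.83833900e-03]), 'tau': array([-1.36511637e-03, -5.44641638e+01, -2.73654842e+01,  6.42930600e-02,
        2.30746128e-02, -1.20699406e-04]), 'tool_pos': array([206.95269635, 589.28498809, 301.89824996]), 'orientation': array([ 1.68081961e-01,  9.85772724e-01, -7.56163723e-04, -1.39044635e-04]), 'force': array([ 0.33878073, -0.13671754,  0.31361266]), 'wrist_torque': array([ 0.04567462, -0.00548091,  0.01698708]), 'width': 87.84056521477403}
top {'fx': 491.2101459470909, 'fy': 491.2101459470909, 'cx': 330.01233505680756, 'cy': 206.14349301218752, 'dist': array([-0.10775599,  0.        ,  0.        ,  0.        ,  0.        ]), 'pose': array([[-2.16638684e-02,  9.91503133e-01, -1.28266182e-01,
         3.94729132e+02],
       [-9.99681461e-01, -2.31446167e-02, -1.00649468e-02,
        -3.52204798e+01],
       [-1.29480979e-02,  1.28007
[... 521 characters left out ...]
29794e-04,  7.64251987e-01,  6.44917081e-01,
         6.89617838e+02],
       [ 0.00000000e+00,  0.00000000e+00,  0.00000000e+00,
         1.00000000e+00]])}
wrist {'fx': 300.7930244836781, 'fy': 300.7930244836781, 'cx': 320.26313589028774, 'cy': 202.22891140829316, 'dist': array([0.0109333, 0.       , 0.       , 0.       , 0.       ]), 'tool_from_camera': array([[-1.80512898e-04,  9.69763340e-01,  2.44047193e-01,
         6.57499889e+01],
       [ 9.99999566e-01,  3.98072476e-04, -8.42145618e-04,
        -1.64611118e-01],
       [-9.13830418e-04,  2.44046935e-01, -9.69762991e-01,
        -8.20377535e+01],
       [ 0.00000000e+00,  0.00000000e+00,  0.00000000e+00,
         1.00000000e+00]])}
```

View pics/top0.png

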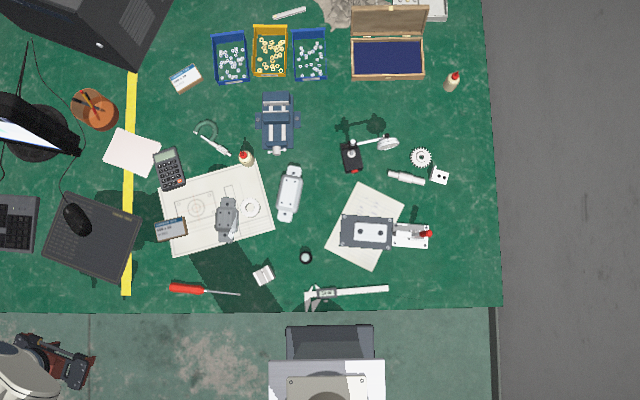

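View pics/side0.png

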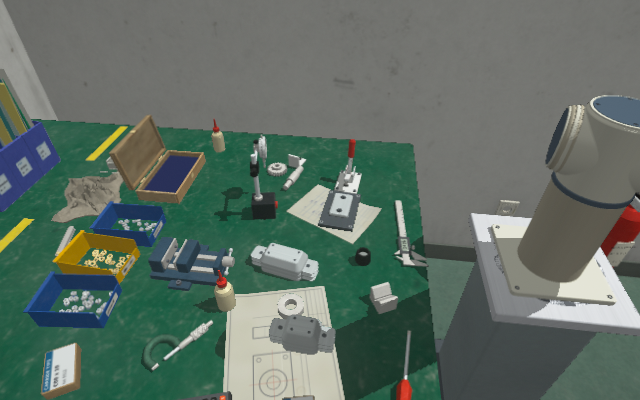

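View pics/wrist0.png

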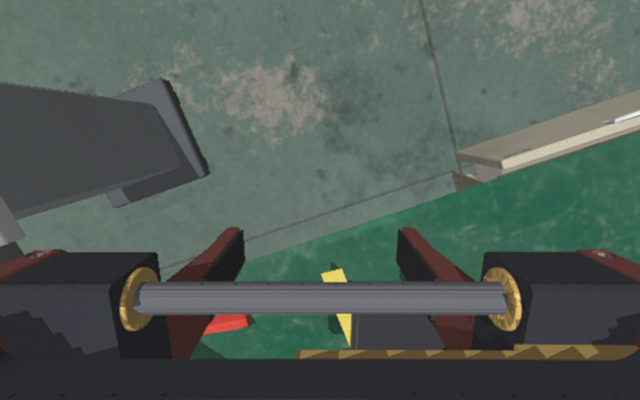

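```bash
cat > h.py <<'E'
import numpy as np,cv2
from station import env,set_gripper,viewer,workorder
from scipy.spatial.transform import Rotation as R
def campose(n,st=None):
    p=viewer.camera_params(n)
    if n!='wrist': return p,p['pose']
    T=np.eye(4);T[:3,:3]=R.from_quat(st['orientation']).as_matrix();T[:3,3]=st['tool_pos']
    return p,T@p['tool_from_camera']
def K(p): return np.array([[p['fx'],0,p['cx']],[0,p['fy'],p['cy']],[0,0,1.]])
def pix2w(n,uv,z,st=None):
    p,T=campose(n,st)
    u=cv2.undistortPoints(np.array(uv,float).reshape(-1,1,2),K(p),p['dist']).reshape(-1,2)
    d=np.c_[u[:,0],-u[:,1],-np.ones(len(u))]@T[:3,:3].T
    c=T[:3,3]; return c+d*((np.broadcast_to(z,len(u))-c[2])/d[:,2])[:,None]
def w2pix(n,P,st=None):
    p,T=campose(n,st); P=np.array(P,float).reshape(-1,3)
    c=(P-T[:3,3])@T[:3,:3]; c=c*[1,-1,-1]
    return cv2.projectPoints(c,np.zeros(3),np.zeros(3),K(p),p['dist'])[0].reshape(-1,2)
E
python3 - <<'E'
import cv2
a=cv2.imread('pics/top0.png')
cv2.imwrite('pics/t_a.png',cv2.resize(a[150:280,200:330],None,fx=5,fy=5,interpolation=cv2.INTER_CUBIC)[:600])
cv2.imwrite('pics/t_b.png',cv2.resize(a[195:275,325:445],None,fx=6,fy=6,interpolation=cv2.INTER_CUBIC))
b=cv2.imread('pics/side0.png')
cv2.imwrite('pics/s_a.png',cv2.resize(b[220:370,210:370],None,fx=4,fy=4,interpolation=cv2.INTER_CUBIC))
cv2.imwrite('pics/s_b.png',cv2.resize(b[130:250,300:400],None,fx=5,fy=5,interpolation=cv2.INTER_CUBIC))
E
```

```text
(no output)
```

View pics/t_a.png

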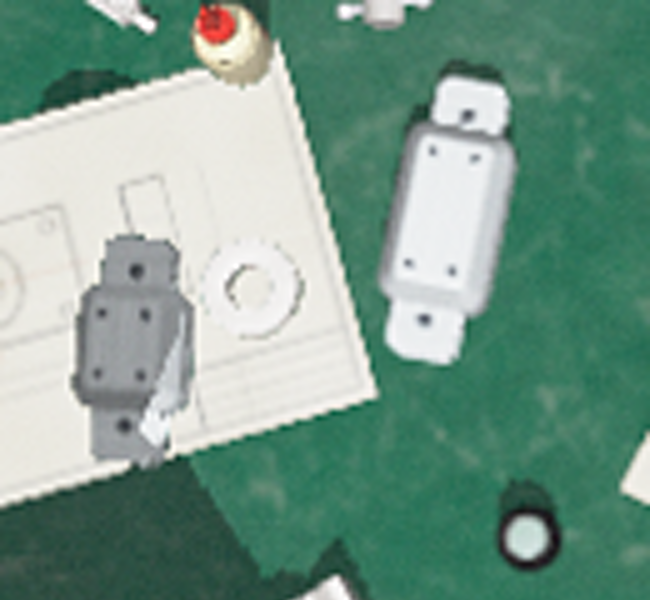

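View pics/t_b.png

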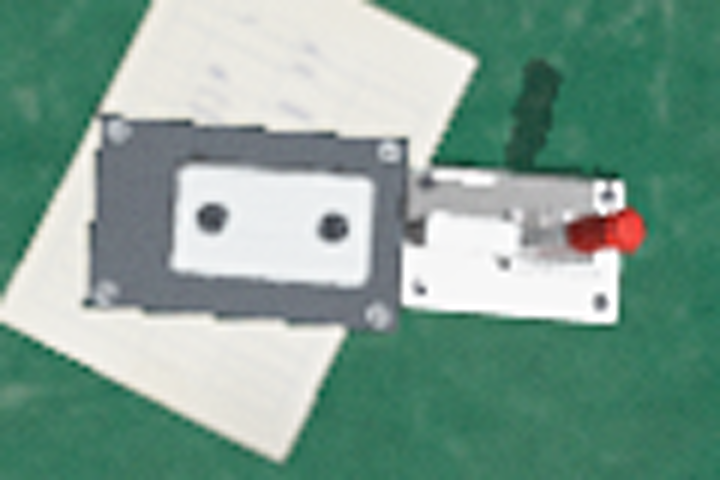

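View pics/s_a.png

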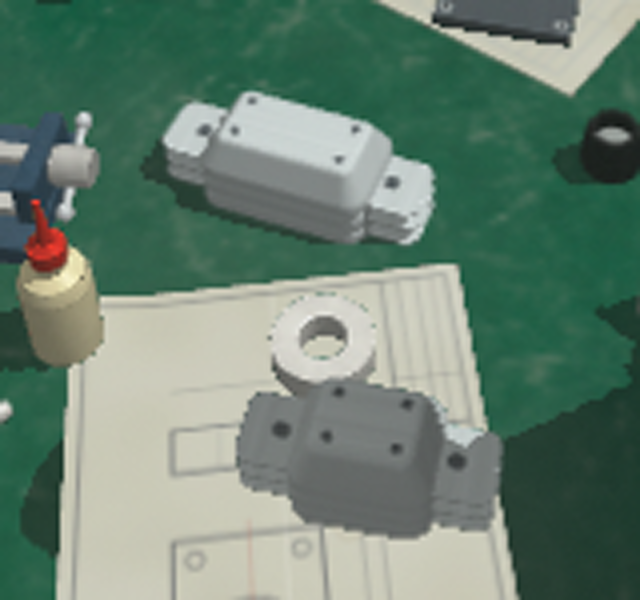

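View pics/s_b.png

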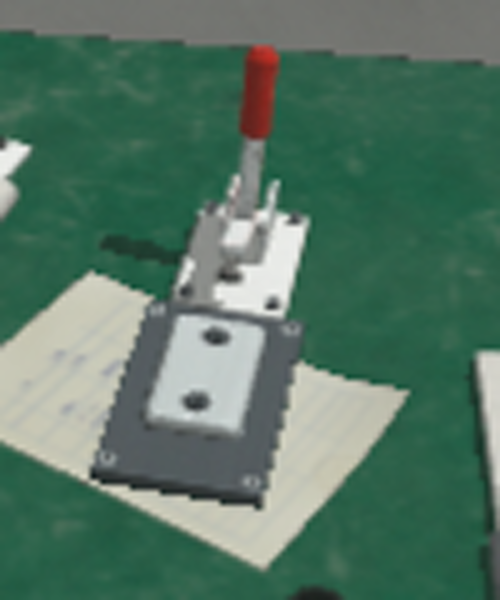

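```bash
cat > m.py <<'E'
from h import *
A=lambda l:np.array(l,float)/5+[200,150]-0.4
B=lambda l:np.array(l,float)/6+[325,195]-0.42
SA=lambda l:np.array(l,float)/4+[210,220]-.4
SB=lambda l:np.array(l,float)/5+[300,130]-.4
def rep(t,P):
    print(t,np.round(P.mean(0),1)); print(np.round(P[:,:2],1).tolist())
rep('nuts top',pix2w('top',A([(432,151),(475,158),(452,271),(407,262)]),48))
rep('nuts side',pix2w('side',SA([(252,101),(355,129),(339,160),(235,131)]),48))
for n,p in(('top',A([(467,116),(424,319)])),('side',SA([(204,131),(392,182)]))):
    P=pix2w(n,p,26.5); rep('ear holes '+n,P); d=P[0]-P[1]; print(np.linalg.norm(d),np.arctan2(d[1],d[0]))
for n,p in(('top',B([(180,163),(375,178),(370,287),(170,272)])),('side',SB([(178,318),(265,325),(238,430),(150,423)]))):
    P=pix2w(n,p,17); rep('pad '+n,P); print([np.linalg.norm(P[i]-P[i-1]) for i in range(4)])
for n,p in(('top',B([(100,118),(410,138),(398,328),(83,305)])),('side',SB([(155,304),(300,327),(262,495),(92,470)]))):
    P=pix2w(n,p,10); rep('plate '+n,P); print([np.linalg.norm(P[i]-P[i-1]) for i in range(4)])
rep('base',pix2w('top',B([(412,170),(625,180),(618,322),(402,307)]),10))
rep('padholes',pix2w('top',B([(211,217),(333,227)]),17))
rep('padholes s',pix2w('side',SB([(215,336),(195,401)]),17))
E
python3 m.py
```

```text
nuts top [607.5  91.8  48. ]
[[640.4, 96.7], [636.0, 73.2], [574.1, 86.5], [579.6, 110.9]]
nuts side [608.2  93.4  48. ]
[[636.7, 74.9], [575.1, 88.3], [579.9, 112.0], [641.1, 98.6]]
ear holes top [607.2  91.7  26.5]
[[663.7, 79.2], [550.7, 104.2]]
115.72831539181243 -0.21784033773467465
ear holes side [608.4  93.7  26.5]
[[665.0, 81.9], [551.9, 105.4]]
115.4622555895886 -0.20482006498352456
pad top [ 494.7 -130.5   17. ]
[[524.2, -88.3], [515.2, -177.7], [465.2, -173.6], [474.3, -82.3]]
[np.float64(50.30890376285052), np.float64(89.81887767081997), np.float64(50.120646264496976), np.float64(91.71274657307563)]
pad side [ 495.5 -125.4   17. ]
[[515.9, -169.6], [467.7, -169.8], [476.3, -81.4], [522.1, -80.7]]
[np.float64(89.03144410659063), np.float64(48.21134502314998), np.float64(88.83057974020441), np.float64(45.77057482573783)]
plate top [ 496.9 -119.1   10. ]
[[546.6, -52.2], [534.0, -195.3], [446.5, -186.6], [460.4, -42.2]]
[np.float64(86.787048706965), np.float64(143.6773801028757), np.float64(87.94293728237265), np.float64(144.98133181472193)]
plate side [ 497.1 -114.8   10. ]
[[530.6, -189.1], [448.3, -179.3], [461.1, -41.9], [548.4, -48.8]]
[np.float64(141.4650702826234), np.float64(82.82861400338723), np.float64(137.98826296948408), np.float64(87.58837214091209)]
base [ 483.5 -241.7   10. ]
[[519.1, -195.6], [512.1, -294.2], [446.7, -288.1], [456.1, -188.7]]
padholes [ 496.1 -129.7   17. ]
[[499.0, -101.8], [493.1, -157.6]]
padholes s [ 497.4 -128.8   17. ]
[[494.3, -156.5], [500.4, -101.2]]
```

```bash
cat > m2.py <<'E'
from m import *
print('----')
rep('stand base top z0..60',pix2w('top',[(341,172),(361,169),(340,145),(358,142)],[0,0,60,60]))
rep('dial z~150',pix2w('top',[(388,143),(398,146),(377,140)],160))
rep('bottle',pix2w('top',[(247,163)],0)); rep('bottle side',pix2w('side',[(226,308)],0))
rep('ring',pix2w('top',A([(252,288)]),18));rep('stand side',pix2w('side',[(253,215),(274,217)],0))
s=np.array([496,-130,22.]);yh=np.array([np.cos(1.474),np.sin(1.474),0]);pv=s-116*yh;pv[2]=30
def hc(t,r=81): return pv-r*np.sin(t)*yh+[0,0,r*np.cos(t)]
for t in np.arange(-.1,1.3,.1):
    print(round(t,1),*[np.round(w2pix(n,[hc(t,54),hc(t,108)]),1).tolist() for n in('top','side')])
print('obs',B([(575,235),(632,230)]).tolist(),SB([(256,135),(262,50)]).tolist())
E
python3 m2.py|sed -n '/----/,$p'
```

```text
----
stand base top z0..60 [703.2 -80.2  30. ]
[[668.0, -54.6], [675.3, -111.4], [731.1, -52.9], [738.3, -102.2]]
dial z~150 [ 707.7 -171.8  160. ]
[[707.7, -172.6], [699.4, -197.5], [716.1, -145.2]]
bottle [701.  212.7   0. ]
[[701.0, 212.7]]
bottle side [707.4 221.3   0. ]
[[707.4, 221.3]]
ring [571.2 200.9  18. ]
[[571.2, 200.9]]
stand side [696.8 -69.3   0. ]
[[725.4, -69.5], [668.3, -69.2]]
-0.1 [[413.9, 232.7], [415.1, 231.0]] [[349.3, 159.8], [350.0, 144.2]]
0.0 [[416.0, 232.9], [419.4, 231.3]] [[349.6, 158.7], [350.7, 142.0]]
0.1 [[418.0, 233.0], [423.6, 231.6]] [[349.9, 157.7], [351.3, 140.2]]
0.2 [[420.0, 233.2], [427.7, 231.9]] [[350.2, 156.9], [351.9, 138.7]]
0.3 [[421.9, 233.4], [431.7, 232.3]] [[350.4, 156.3], [352.4, 137.6]]
0.4 [[423.7, 233.6], [435.4, 232.7]] [[350.7, 155.9], [352.9, 137.0]]
0.5 [[425.3, 233.8], [438.8, 233.1]] [[350.9, 155.7], [353.4, 136.7]]
0.6 [[426.9, 234.0], [441.9, 233.5]] [[351.1, 155.7], [353.7, 136.8]]
0.7 [[428.3, 234.2], [444.7, 234.0]] [[351.3, 155.8], [354.0, 137.3]]
0.8 [[429.5, 234.4], [447.1, 234.4]] [[351.4, 156.1], [354.3, 138.1]]
0.9 [[430.5, 234.6], [449.1, 234.8]] [[351.5, 156.7], [354.5, 139.3]]
1.0 [[431.4, 234.8], [450.8, 235.2]] [[351.6, 157.3], [354.6, 140.8]]
1.1 [[432.0, 235.0], [452.0, 235.6]] [[351.7, 158.2], [354.7, 142.6]]
1.2 [[432.5, 235.2], [452.7, 236.0]] [[351.7, 159.2], [354.7, 144.7]]
obs [[420.4133333333333, 233.74666666666667], [429.9133333333333, 232.91333333333336]] [[350.8, 156.6], [352.0, 139.6]]
```

```bash
cat >> h.py <<'E'
def down(a): # tool y (jaw) at world angle a, tool z down
    y=np.array([np.cos(a),np.sin(a),0]);z=np.array([0,0,-1.]);x=np.cross(y,z)
    return R.from_matrix(np.c_[x,y,z]).as_quat()
YAW=1.474
S=np.array([496,-130,22.])
def yh(): return np.array([np.cos(YAW),np.sin(YAW),0])
def hc(t,r=81):
    pv=S-116*yh();pv[2]=30
    return pv-r*np.sin(t)*yh()+[0,0,r*np.cos(t)]
def rs(t=''):
    s=env.read_state();print(t,round(s['time_s'],2),np.round(s['tool_pos'],2),np.round(s['force'],1),round(s['width'],1),np.round(s['qpos'],2));return s
E
python3 - <<'E'
from h import *
q=down(YAW-np.pi/2); p=hc(.22)+[0,0,61+75]
print(p,env.ik(p,q))
env.reach(p,q); s=rs()
cv2.imwrite('pics/w1.png',viewer.camera('wrist'))
np.save('s1.npy',s,allow_pickle=True)
for t in(.1,.2,.3): print(w2pix('wrist',[hc(t,54),hc(t,108)],s).round(1).tolist())
print(w2pix('wrist',pix2w('top',[(350,215)],0),s), w2pix('wrist',[S-[0,0,5]],s))
E
```

```text
[ 483.08079275 -263.0508449   245.0476934 ] [-5.20267884e-01  3.90391430e-01  1.84015459e+00 -4.44089210e-16
  9.11046629e-01 -4.23471557e-01]
 3.29 [ 483.42 -262.51  245.07] [ 0.8  0.2 -0.9] 87.8 [-0.52  0.39  1.84  0.    0.91 -0.42]
[[319.3, 194.3], [319.0, 220.1]]
[[319.3, 200.4], [319.0, 234.5]]
[[319.3, 206.0], [319.0, 247.5]]
[[365.65006721  -9.36912528]] [[319.51463466  53.24477067]]
```

View pics/w1.png

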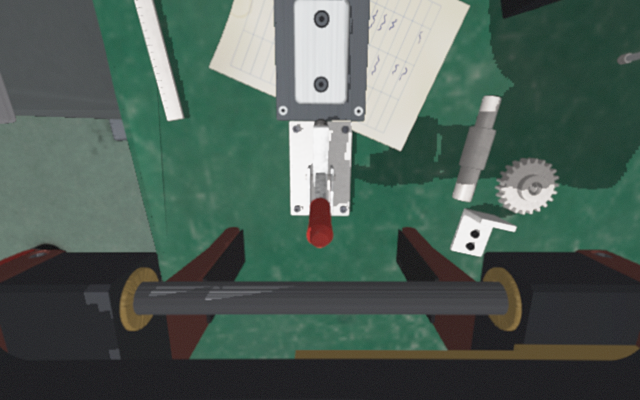

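Run:
```python
from h import *
s=np.load('s1.npy',allow_pickle=True).item()
P=pix2w('wrist',[(321.2,19),(321.2,84)],17,s);print(P,P.mean(0),np.arctan2(*(P[0]-P[1])[[1,0]]))
P=pix2w('wrist',[(276,118),(364,120)],10,s);print(P,P.mean(0))
u=np.array([0,0,61.])
env.move_l(hc(.2)+u,rate=120); rs('down')
set_gripper(10); rs('grip')
for t in np.linspace(.2,1.27,8)[1:]:
    env.move_l(hc(t)+u,rate=90); rs(round(t,2))
cv2.imwrite('pics/w2.png',viewer.camera('wrist'))
cv2.imwrite('pics/sd2.png',viewer.camera('side')[100:260,280:440])
```

```text
[[ 500.3078557  -101.59208999   17.        ]
 [ 495.00537368 -157.15213765   17.        ]] [ 497.65661469 -129.37211382   17.        ] 1.475647547484366
[[ 446.39422302 -184.026731     10.        ]
 [ 535.14577574 -194.53141308   10.        ]] [ 490.76999938 -189.27907204   10.        ]
down 4.12 [ 483.56 -261.61  170.75] [-0.8 -0.9  0.8] 88.0 [-0.52  0.5   1.88 -0.    0.76 -0.42]
grip 5.18 [ 483.09 -261.45  170.34] [-0.7  0.2  0.4] 18.5 [-0.52  0.5   1.88 -0.    0.76 -0.42]
0.35 5.47 [ 481.93 -273.36  167.01] [-1.7  0.6  2.9] 18.5 [-0.54  0.52  1.87  0.    0.76 -0.44]
0.51 5.75 [ 480.76 -284.83  161.99] [-3.1 -0.4  4.2] 18.6 [-0.56  0.53  1.86 -0.    0.75 -0.46]
0.66 6.03 [ 479.67 -295.41  155.22] [-4.4 -1.1  4.3] 18.4 [-0.57  0.54  1.85 -0.    0.74 -0.47]
0.81 6.32 [ 478.69 -304.81  146.89] [-5.4 -3.5  5.1] 18.5 [-0.59  0.56  1.85 -0.    0.73 -0.49]
0.96 6.6 [ 477.92 -312.79  137.31] [-4.8 -4.8  5.8] 18.6 [-0.6   0.58  1.84 -0.    0.72 -0.5 ]
1.12 6.88 [ 477.19 -319.15  126.5 ] [-6.1 -6.6  4.1] 18.2 [-0.61  0.6   1.84 -0.    0.7  -0.51]
1.27 7.17 [ 476.74 -323.77  114.93] [-5.5 -7.2  3. ] 18.2 [-0.62  0.62  1.83 -0.    0.68 -0.52]
```

View pics/w2.png

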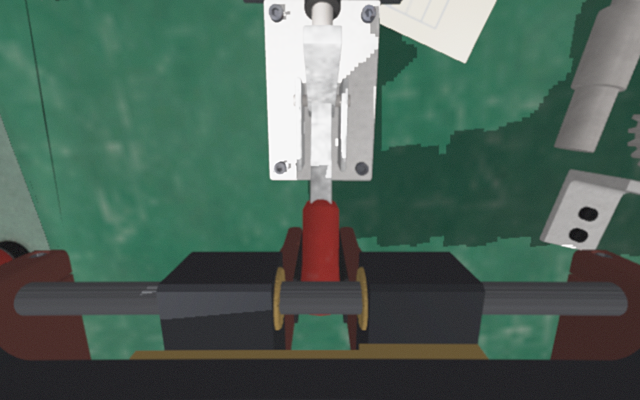

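View pics/sd2.png

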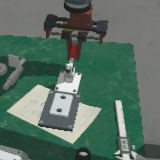

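Run:
```python
from h import *
u=np.array([0,0,61.])
env.move_l(hc(1.29)+u,rate=60); rs('full')
set_gripper(88); rs('open')
env.move_l(hc(1.29)+[0,0,61+60],rate=200)
q=down(YAW-np.pi/2)
env.reach(S-70*yh()+[0,0,160],q); env.hold(.2);s=rs('look')
cv2.imwrite('pics/w3.png',viewer.camera('wrist')); np.save('s3.npy',s,allow_pickle=True)
```

```text
full 7.52 [ 476.71 -324.23  113.77] [-7.  -7.8  4.6] 18.5 [-0.62  0.63  1.83 -0.    0.68 -0.52]
open 8.67 [ 477.26 -322.96  113.47] [ 1.  -0.1  0.5] 87.8 [-0.62  0.63  1.83 -0.    0.68 -0.52]
look 9.88 [ 489.14 -200.7   181.56] [ 0.5 -0.5  0.3] 87.9 [-0.41  0.46  1.92 -0.    0.76 -0.31]
```

View pics/w3.png

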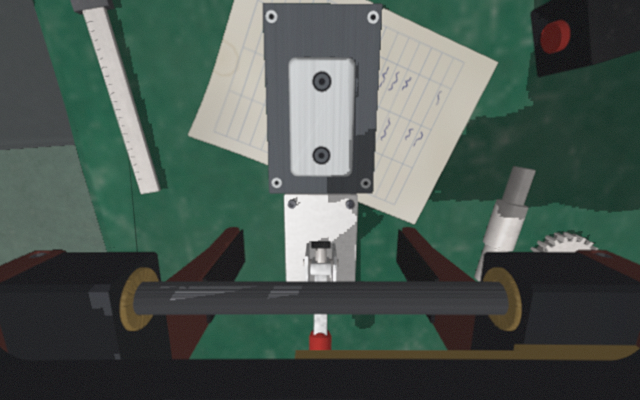

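Run:
```python
from h import *
s=np.load('s3.npy',allow_pickle=True).item()
a=cv2.imread('pics/w3.png'); c=cv2.resize(a[0:200,255:390],None,fx=3,fy=3,interpolation=cv2.INTER_CUBIC);cv2.imwrite('pics/w3c.png',c)
for n,h,p in(('holes',17,[(321.5,81),(321.5,155.5)]),('screws',10,[(271.5,16),(373,17),(366,183),(276.5,183)])):
    P=pix2w('wrist',p,h,s);print(n,P.round(1).tolist(),P.mean(0))
    print(np.arctan2(*(P[0]-P[-1])[[1,0]]),np.arctan2(*(P[1]-P[-2])[[1,0]]))
```

```text
holes [[500.4, -101.4, 17.0], [494.9, -157.7, 17.0]] [ 497.62124549 -129.53048802   17.        ]
1.4733783896978312 -1.6682142638919621
screws [[467.6, -51.5, 10.0], [543.3, -59.7, 10.0], [530.4, -185.3, 10.0], [454.3, -177.8, 10.0]] [ 498.89154567 -118.58687366   10.        ]
1.465375520843141 1.4689190950556392
```

View pics/w3c.png

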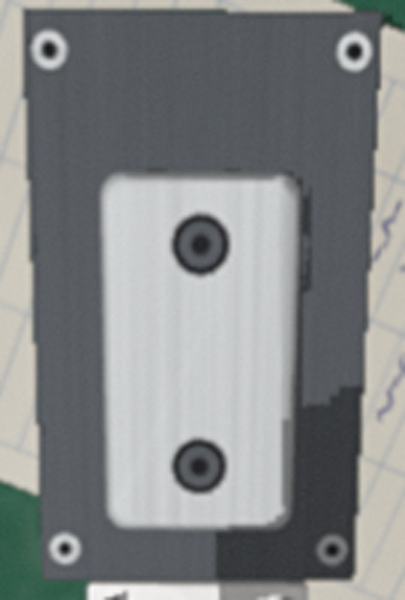

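Run:
```python
from h import *
s=np.load('s3.npy',allow_pickle=True).item()
P=pix2w('wrist',[(321.67,81.2),(321.2,155)],17,s);print(P.mean(0),np.arctan2(*(P[0]-P[1])[[1,0]]))
P=pix2w('wrist',[(321.5,57.),(321.5,175.3)],17,s);print('edges',P.round(1),P.mean(0))
P=pix2w('wrist',[(271,16.3),(372.7,17),(365.3,183),(276.3,182.3)],10,s);print(P.mean(0))
a=-.213+np.pi/2; x=np.array([np.cos(a+np.pi/2),np.sin(a+np.pi/2),0])
c=np.array([607.8,92.6,0])
env.move_l(np.array([489,-200,260.]),rate=300)
env.reach(c-65*x+[0,0,195],down(a)); env.hold(.2); s=rs('look')
cv2.imwrite('pics/w4.png',viewer.camera('wrist')); np.save('s4.npy',s,allow_pickle=True)
print(w2pix('wrist',c+[0,0,48],s))
```

```text
[ 497.57737387 -129.39547393   17.        ] 1.4667031437552198
edges [[ 502.   -84.6   17. ]
 [ 493.3 -173.9   17. ]] [ 497.65041454 -129.2294903    17.        ]
[ 498.5643596  -118.45208893   10.        ]
look 11.82 [671.28  77.65 195.36] [0.2 0.2 0.1] 87.5 [ 0.1   0.62  1.57 -0.    0.95 -1.26]
[[321.71999257 127.16755607]]
```

View pics/w4.png

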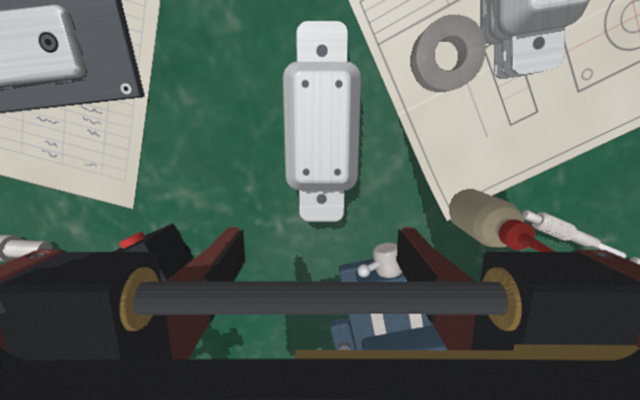

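Run:
```python
from h import *
s=np.load('s4.npy',allow_pickle=True).item()
P=pix2w('wrist',[(305,83.5),(339,84),(338,172),(306,172)],48,s);print(P.mean(0));
for i,j in((0,3),(1,2)): print(np.arctan2(*(P[j]-P[i])[[1,0]]),np.linalg.norm(P[i]-P[j]))
P=pix2w('wrist',[(322,50),(321,199)],26.5,s);print(P.mean(0),np.arctan2(*(P[1]-P[0])[[1,0]]))
a=cv2.imread('pics/w4.png');cv2.imwrite('pics/w4c.png',cv2.resize(a[10:230,270:375],None,fx=2.7,fy=2.7,interpolation=cv2.INTER_CUBIC))
```

```text
[609.45415261  92.45433132  48.        ]
-0.21575867992382794 63.530181140141465
-0.21172621044261392 63.202566298014794
[609.24850091  92.20291763  26.5       ] -0.22106605645389016
```

View pics/w4c.png

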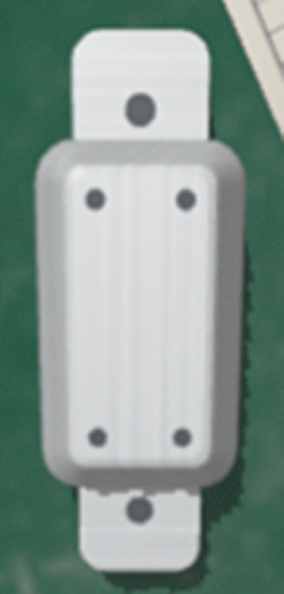

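Run:
```python
from h import *
a=-.215+np.pi/2; q=down(a)
c=np.array([609.0,92.4,0])
env.move_l(c+[0,0,170],q,rate=200)
env.move_l(c+[0,0,120],rate=120)
print(env.move_l(c+[0,0,105.],rate=30,f_stop=6)); env.hold(.2); s=rs('down')
d=105-s['tool_pos'][2]
if abs(d)>.3: env.move_l(c+[0,0,105+d],rate=20); env.hold(.2); rs('adj')
cv2.imwrite('pics/sd5.png',cv2.resize(viewer.camera('side')[200:320,220:360],None,fx=4,fy=4,interpolation=cv2.INTER_CUBIC))
cv2.imwrite('pics/w5.png',viewer.camera('wrist'))
```

```text
False
down 13.78 [609.12  92.44 105.17] [0.9 0.3 0.9] 87.7 [ 0.13  0.68  1.74  0.    0.72 -1.22]
```

View pics/sd5.png

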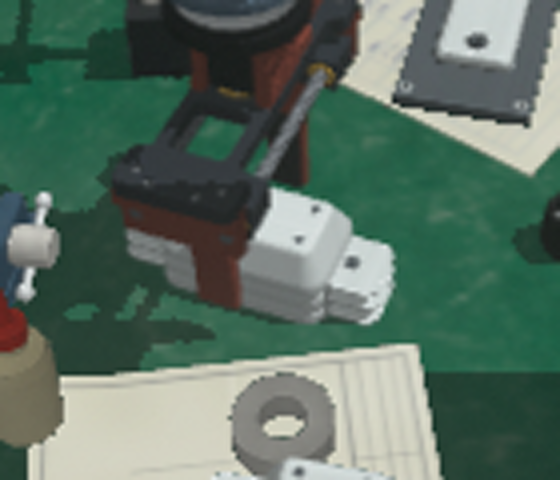

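View pics/w5.png

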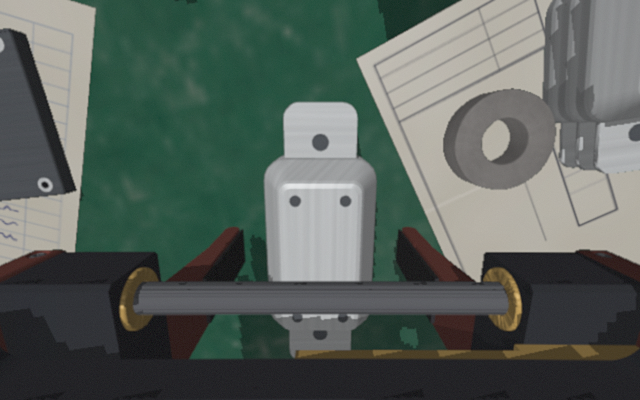

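Run:
```python
from h import *
c=np.array([609.0,92.4,0])
set_gripper(50); s=rs('grip')
p=s['tool_pos'].copy()
env.move_l(c+[0,0,112],rate=25); rs('l1')
env.move_l(c+[0,0,150],rate=60); env.hold(.3); s=rs('l2')
cv2.imwrite('pics/w6.png',viewer.camera('wrist'));np.save('s6.npy',s,allow_pickle=True)
cv2.imwrite('pics/sd6.png',cv2.resize(viewer.camera('side')[170:330,200:380],None,fx=3.5,fy=3.5,interpolation=cv2.INTER_CUBIC))
```

```text
grip 14.44 [609.03  92.4  105.04] [ 0.1 -0.5 -0.8] 59.6 [ 0.13  0.68  1.74 -0.    0.72 -1.22]
l1 14.88 [609.07  92.39 112.21] [ 0.8  0.9 -1.3] 59.5 [ 0.13  0.67  1.74  0.    0.73 -1.22]
l2 15.96 [608.86  92.38 149.66] [-0.   0.2 -1.4] 59.3 [ 0.13  0.61  1.73  0.    0.8  -1.22]
```

View pics/sd6.png

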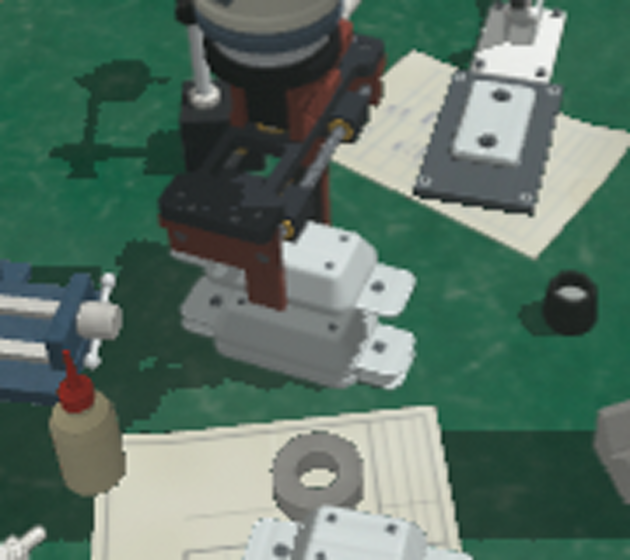

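View pics/w6.png

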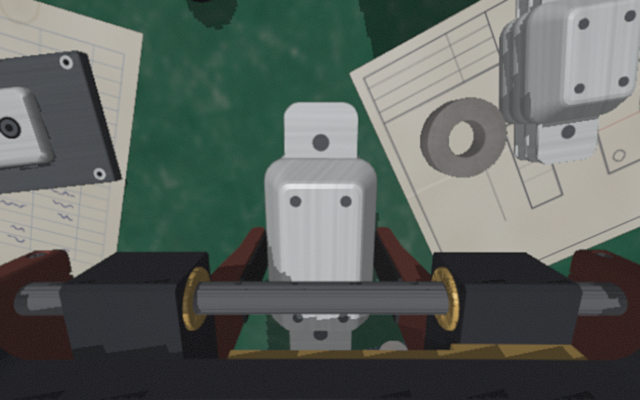

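Run:
```python
from h import *
s=np.load('s6.npy',allow_pickle=True).item()
z0=s['tool_pos'][2]
T=np.eye(4);T[:3,:3]=R.from_quat(s['orientation']).as_matrix();T[:3,3]=s['tool_pos']
def tl(P): return (P-T[:3,3])@T[:3,:3]
n=tl(pix2w('wrist',[(295.5,201.5),(346,201.5),(343,317.5),(298,317.5)],z0-57.1,s)); print(n.round(1),n.mean(0))
e=tl(pix2w('wrist',[(320.5,142),(320.5,335)],z0-78.6,s)); print(e.round(1),e.mean(0))
# predicted image of finger mid plane
P=np.array([[0,0,61.],[0,0,75],[57.8,0,78.6]])@T[:3,:3].T+T[:3,3]; print(w2pix('wrist',P,s))
a=cv2.imread('pics/w6.png');cv2.imwrite('pics/w6c.png',cv2.resize(a[95:350,220:420],None,fx=2.3,fy=2.3,interpolation=cv2.INTER_CUBIC))
```

```text
[[ 31.1 -11.9  57.1]
 [ 31.1  12.2  57.1]
 [-31.9  11.9  57.1]
 [-31.9 -11.9  57.1]] [-0.39482651  0.05783479 57.09979139]
[[ 57.9   0.   78.6]
 [-59.3   0.   78.6]] [-6.97930177e-01  3.45749495e-02  7.85996398e+01]
[[320.49171233 258.34007899]
 [320.44908199 247.69914465]
 [320.43508476 142.15306504]]
```

View pics/w6c.png

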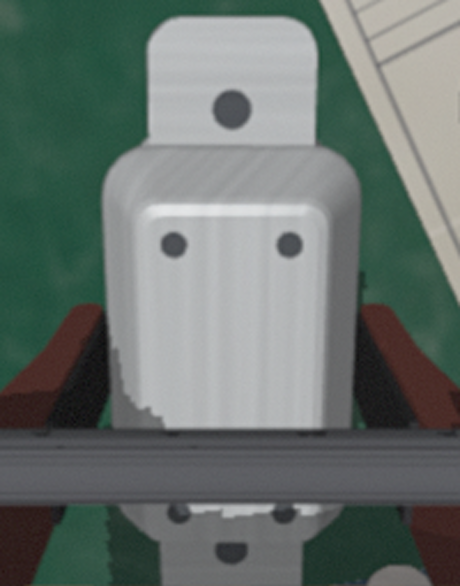

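Run:
```python
from h import *
Y=1.471; q=down(Y-np.pi/2); yv=np.array([np.cos(Y),np.sin(Y),0])
g=np.array([497.6,-129.4,0])+.4*yv
env.move_l(np.array([609,92.4,215.]),rate=150)
print(env.ik(g+[0,0,215],q))
env.reach(g+[0,0,215],q)
env.move_l(g+[0,0,112],rate=90); env.hold(.3); s=rs('above')
cv2.imwrite('pics/w7.png',viewer.camera('wrist'));np.save('s7.npy',s,allow_pickle=True)
print(R.from_quat(s['orientation']).as_matrix().round(4)[:,1],g)
im=viewer.camera('side');cv2.imwrite('pics/sd7.png',cv2.resize(im[120:270,280:420],None,fx=4,fy=4,interpolation=cv2.INTER_CUBIC))
```

```text
[-2.76794276e-01  3.89528305e-01  1.93605373e+00 -4.44089210e-16
  8.16010623e-01 -1.76997950e-01]
above 19.22 [ 497.8  -129.04  112.33] [-0.1 -0.3 -1.1] 59.2 [-0.28  0.57  1.97 -0.    0.6  -0.18]
[ 9.95e-01 -9.96e-02  6.00e-04] [ 497.6398523  -129.00199021    0.        ]
```

View pics/w7.png

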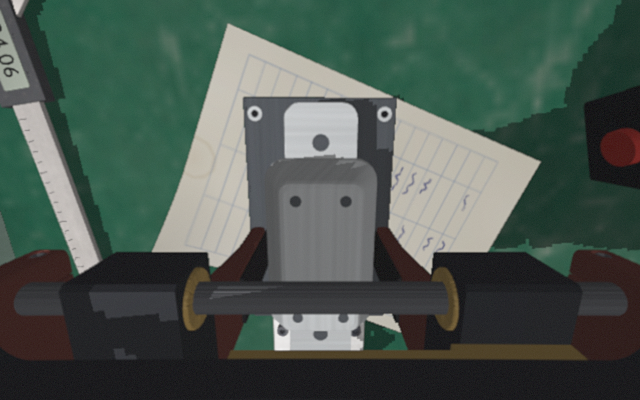

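View pics/sd7.png

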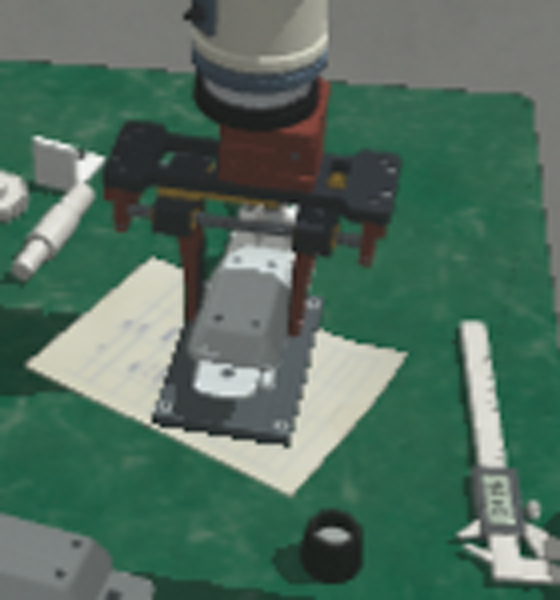

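Run:
```python
from h import *
s=np.load('s7.npy',allow_pickle=True).item()
a=cv2.imread('pics/w7.png')
cv2.imwrite('pics/w7c.png',cv2.resize(a[90:160,235:405],None,fx=4.5,fy=4.5,interpolation=cv2.INTER_CUBIC))
P=pix2w('wrist',[(254,114),(385,114)],10,s);m=P.mean(0);print(P.round(1),m)
T=R.from_quat(s['orientation']).as_matrix();print('tool',(m-s['tool_pos'])@T,(P-s['tool_pos'])@T)
```

```text
[[467.  -52.3  10. ]
 [543.6 -60.   10. ]] [505.27079953 -56.16045328  10.        ]
tool [ 73.26902008   0.10927567 102.32101311] [[ 73.27484713 -38.39084284 102.29728219]
 [ 73.26319304  38.60939419 102.34474403]]
```

View pics/w7c.png

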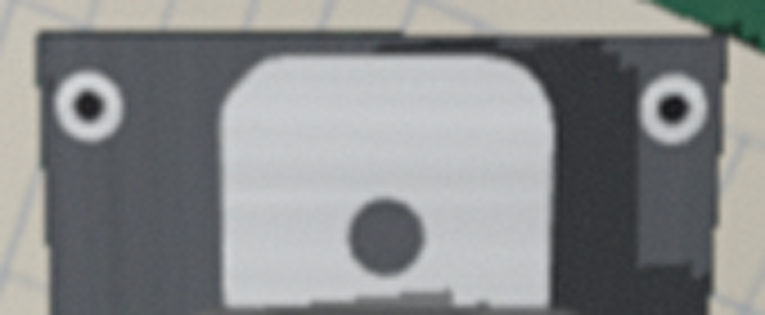

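Run:
```python
from h import *
g=np.array([497.6,-129.0,0])
print(env.move_l(g+[0,0,97.],rate=25,f_stop=6)); rs('a')
print(env.move_l(g+[0,0,90.8],rate=12,f_stop=6)); env.hold(.2); s=rs('b')
cv2.imwrite('pics/w8.png',viewer.camera('wrist'))
im=viewer.camera('side');cv2.imwrite('pics/sd8.png',cv2.resize(im[120:270,280:420],None,fx=4,fy=4,interpolation=cv2.INTER_CUBIC))
```

```text
False
a 20.07 [ 497.59 -128.99   96.93] [-1.2 -0.  -1.1] 59.6 [-0.28  0.6   1.97  0.    0.57 -0.18]
True
b 20.75 [ 497.63 -129.02   91.47] [-0.4 -0.4  4.9] 59.5 [-0.28  0.61  1.97 -0.    0.56 -0.18]
```

View pics/sd8.png

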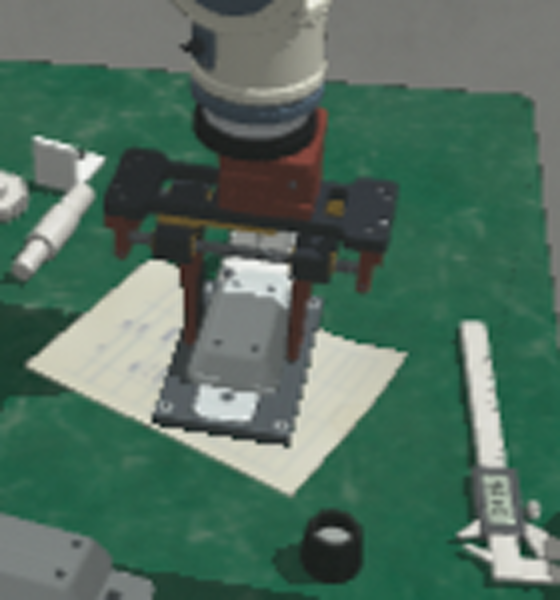

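View pics/w8.png

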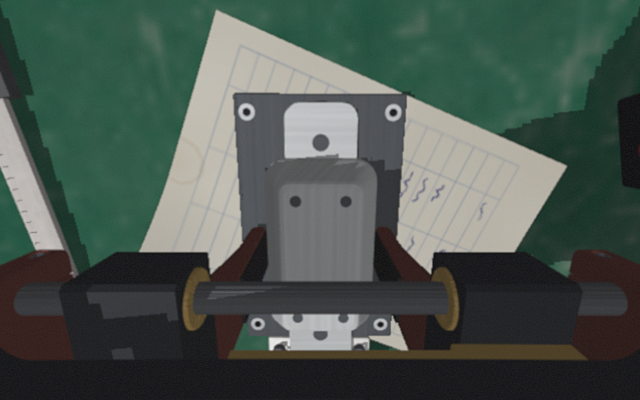

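Run:
```python
from h import *
g=np.array([497.6,-129.0,0])
set_gripper(88); rs('open')
env.move_l(g+[0,0,130],rate=60)
env.move_l(g-70*yh()+[0,0,182],down(1.471-np.pi/2),rate=150); env.hold(.2); s=rs('look')
cv2.imwrite('pics/w9.png',viewer.camera('wrist'));np.save('s9.npy',s,allow_pickle=True)
im=viewer.camera('side');cv2.imwrite('pics/sd9.png',cv2.resize(im[120:270,280:420],None,fx=4,fy=4,interpolation=cv2.INTER_CUBIC))
```

```text
open 21.48 [ 494.63 -128.37   90.95] [-9.5  1.1 12.2] 87.7 [-0.28  0.61  1.98 -0.    0.56 -0.18]
look 23.22 [ 490.55 -197.9   181.36] [-0.6 -0.3  0.3] 87.8 [-0.41  0.46  1.92  0.    0.76 -0.31]
```

View pics/sd9.png

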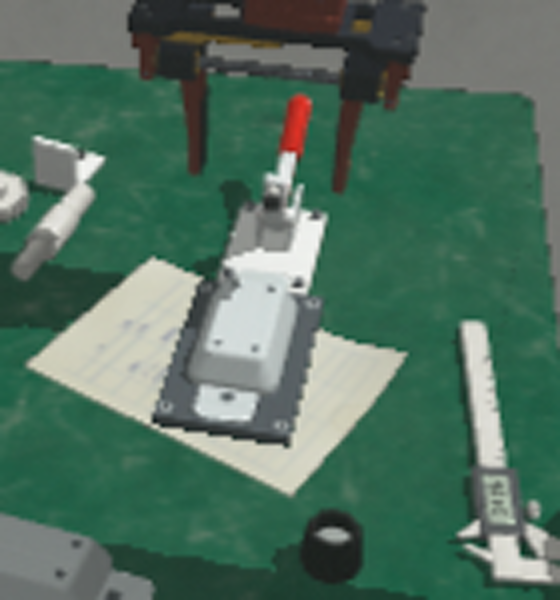

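View pics/w9.png

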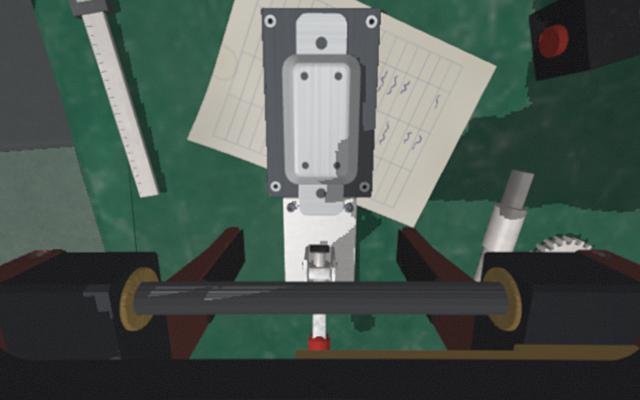

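Run:
```python
from h import *
s=np.load('s9.npy',allow_pickle=True).item()
P=pix2w('wrist',[(305,76),(338,76),(337,165),(305.5,165)],34,s);print(P.mean(0),np.linalg.norm(P[0]-P[3]),np.arctan2(*(P[0]-P[3])[[1,0]]),np.arctan2(*(P[1]-P[2])[[1,0]]))
P=pix2w('wrist',[(320.5,43),(320.5,193.5)],12.5,s);print(P.mean(0),np.linalg.norm(P[0]-P[1]))
P=pix2w('wrist',[(270,20.5),(372,21),(364.5,187),(275.5,186.5)],10,s);print('screws',P.mean(0))
a=cv2.imread('pics/w9.png');cv2.imwrite('pics/w9c.png',cv2.resize(a[0:220,255:390],None,fx=2.7,fy=2.7,interpolation=cv2.INTER_CUBIC))
```

```text
[ 498.56850912 -128.95218874   34.        ] 63.16691219717298 1.4650629124157428 1.4742664612668512
[ 497.89073748 -129.12528956   12.5       ] 116.62203644222868
screws [ 498.90198283 -118.63400308   10.        ]
```

View pics/w9c.png

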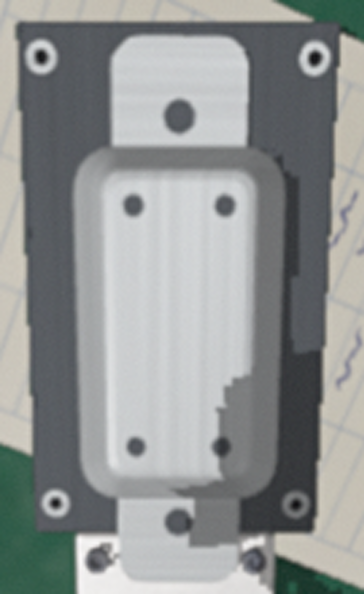

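Run:
```python
from h import *
u=np.array([0,0,61.])
q=down(YAW-np.pi/2)
def tg(t): return hc(t)+u+[-.5*(t-.2)/1.09,0,0]
env.move_l(tg(1.29)+[0,0,70],q,rate=180)
env.move_l(tg(1.29),rate=100,f_stop=15); rs('down')
set_gripper(10); rs('grip')
for t in np.linspace(1.29,.05,9)[1:]:
    env.move_l(tg(t),rate=80); rs(round(t,2))
print(env.move_l(tg(-.10),rate=25,f_stop=12)); rs('end')
cv2.imwrite('pics/w10.png',viewer.camera('wrist'))
im=viewer.camera('side');cv2.imwrite('pics/sd10.png',cv2.resize(im[100:250,280:420],None,fx=4,fy=4,interpolation=cv2.INTER_CUBIC))
```

```text
down 25.01 [ 477.05 -323.03  113.75] [-0.3  0.6 -0. ] 87.5 [-0.62  0.63  1.83 -0.    0.68 -0.52]
grip 26.08 [ 476.72 -322.91  113.42] [-0.8 -0.9  0.1] 18.3 [-0.62  0.63  1.83 -0.    0.68 -0.52]
1.14 26.39 [ 477.24 -317.6   125.37] [ 2.4  5.4 -3.7] 18.1 [-0.61  0.6   1.84  0.    0.7  -0.51]
0.98 26.7 [ 477.85 -311.38  136.13] [ 2.8  4.8 -6.3] 18.4 [-0.6   0.58  1.84  0.    0.72 -0.5 ]
0.82 27.01 [ 478.68 -303.58  146.07] [ 2.7  5.1 -7.1] 18.4 [-0.59  0.56  1.85  0.    0.73 -0.49]
0.67 27.32 [ 479.67 -294.26  154.91] [ 2.7  4.  -8.2] 18.6 [-0.57  0.54  1.85  0.    0.74 -0.48]
0.52 27.62 [ 480.73 -284.12  162.01] [ 1.3  4.5 -7.8] 18.5 [-0.56  0.53  1.86  0.    0.75 -0.46]
0.36 27.93 [ 481.86 -273.38  167.19] [ 0.4  2.2 -7.1] 18.5 [-0.54  0.51  1.87  0.    0.76 -0.44]
0.21 28.24 [ 483.08 -261.81  170.7 ] [-1.6 -1.8 -3. ] 18.1 [-0.52  0.5   1.88 -0.    0.76 -0.42]
0.05 28.55 [ 484.36 -249.7   172.42] [-3.9 -2.3  1.5] 18.2 [-0.5   0.5   1.89 -0.    0.76 -0.4 ]
False
end 29.18 [ 485.55 -237.99  172.34] [-6.5 -1.8  6.5] 16.8 [-0.48  0.49  1.9  -0.    0.75 -0.38]
```

View pics/sd10.png

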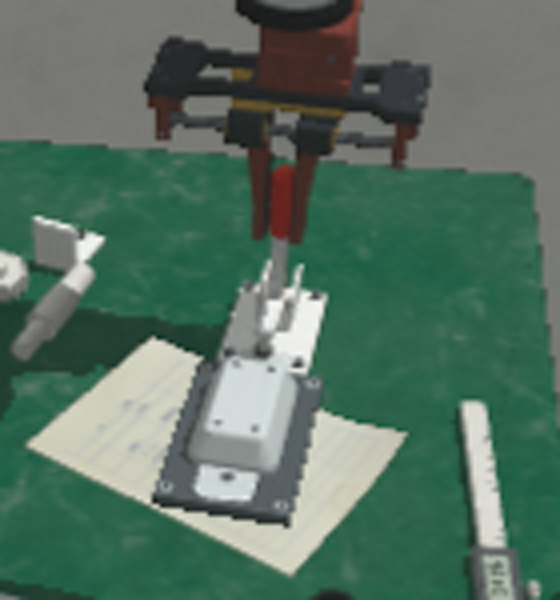

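View pics/w10.png

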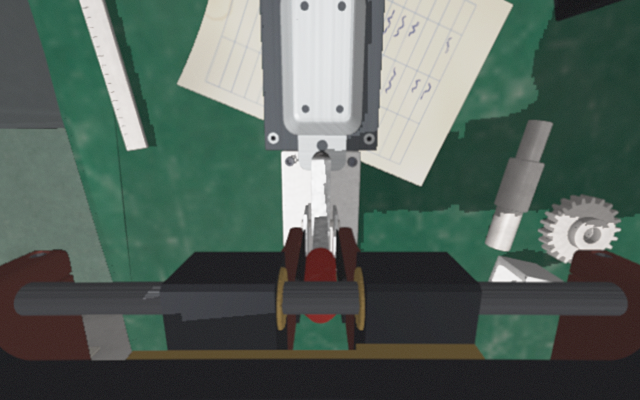

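Run:
```python
from h import *
env.hold(.2); rs()
set_gripper(88); s=rs('open')
env.move_l(s['tool_pos']+[0,0,85],rate=150); env.hold(.2); s=rs('up')
cv2.imwrite('pics/w11.png',viewer.camera('wrist'));np.save('s11.npy',s,allow_pickle=True)
for t in (-.07,-.04,0,.05,.1): print(t,w2pix('wrist',[hc(t,107)],s).round(1).tolist(),[w2pix(n,[hc(t,54),hc(t,107)]).round(1).tolist() for n in('side','top')])
im=viewer.camera('side');cv2.imwrite('pics/sd11.png',cv2.resize(im[100:250,280:420],None,fx=4,fy=4,interpolation=cv2.INTER_CUBIC))
```

```text
29.48 [ 485.58 -237.98  172.37] [-5.7 -2.5  6.4] 17.0 [-0.48  0.49  1.9  -0.    0.75 -0.38]
open 30.65 [ 485.73 -237.42  171.61] [-0.   0.6  0. ] 88.1 [-0.48  0.49  1.9   0.    0.75 -0.38]
up 31.57 [ 485.25 -237.17  255.5 ] [ 0.3  0.2 -0.3] 87.9 [-0.48  0.36  1.85  0.    0.93 -0.38]
-0.07 [[320.3, 225.1]] [[[349.4, 159.4], [350.2, 143.8]], [[414.5, 232.8], [416.4, 231.1]]]
-0.04 [[320.3, 229.5]] [[[349.5, 159.1], [350.4, 143.2]], [[415.1, 232.8], [417.6, 231.2]]]
0 [[320.3, 235.3]] [[[349.6, 158.7], [350.7, 142.3]], [[416.0, 232.9], [419.3, 231.3]]]
0.05 [[320.3, 242.4]] [[[349.7, 158.2], [351.0, 141.4]], [[417.0, 232.9], [421.4, 231.4]]]
0.1 [[320.3, 249.1]] [[[349.9, 157.7], [351.3, 140.5]], [[418.0, 233.0], [423.5, 231.6]]]
```

View pics/sd11.png

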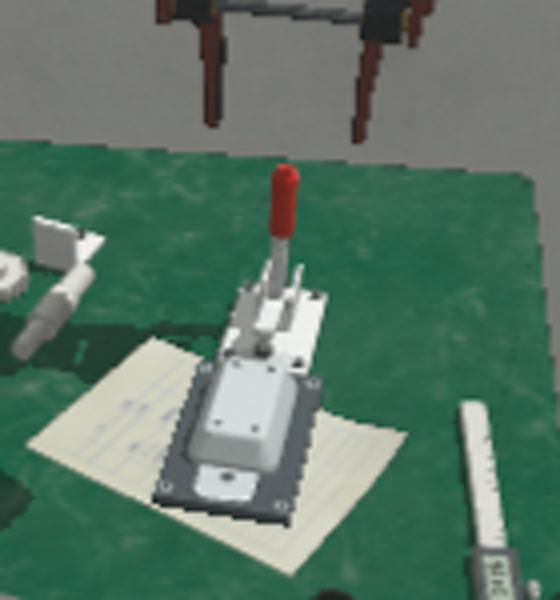

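View pics/w11.png

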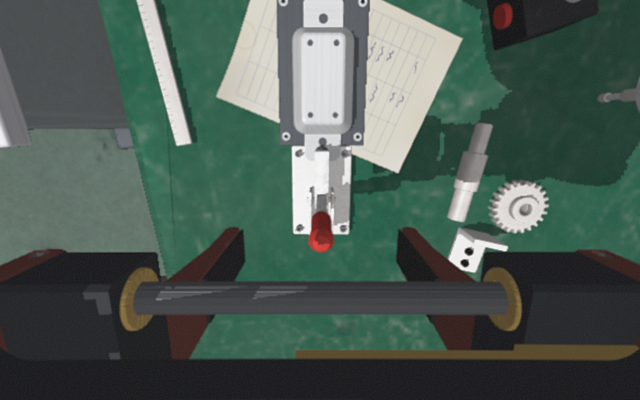

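Run:
```python
from h import *
set_gripper(0)
h=hc(-.04); h[2]=118+61
env.move_l(h-50*yh()+[0,0,60],rate=200)
env.move_l(h-50*yh(),rate=120); rs('behind')
env.move_l(h-30*yh(),rate=60); rs('near')
r=env.move_l(h-10*yh(),rate=15,f_stop=9); s=rs(r)
print('offset along y', (s['tool_pos']-h)@yh())
env.hold(.2);s=rs('hold')
im=viewer.camera('side');cv2.imwrite('pics/sd12.png',cv2.resize(im[100:250,280:420],None,fx=4,fy=4,interpolation=cv2.INTER_CUBIC))
```

```text
behind 34.1 [ 480.64 -291.74  179.37] [ 0.7  0.5 -0.2] 0.7 [-0.57  0.5   1.85  0.    0.79 -0.47]
near 34.58 [ 482.38 -271.69  179.28] [-0.2  0.1 -0. ] 0.6 [-0.53  0.49  1.87 -0.    0.78 -0.44]
True 35.4 [ 483.39 -261.77  179.26] [-0.9 -3.8  1.7] 0.3 [-0.52  0.49  1.88 -0.    0.77 -0.42]
offset along y -19.61558363559877
hold 35.6 [ 483.36 -261.81  179.17] [-1.1 -4.5  2.5] 0.7 [-0.52  0.49  1.88 -0.    0.77 -0.42]
```

View pics/sd12.png

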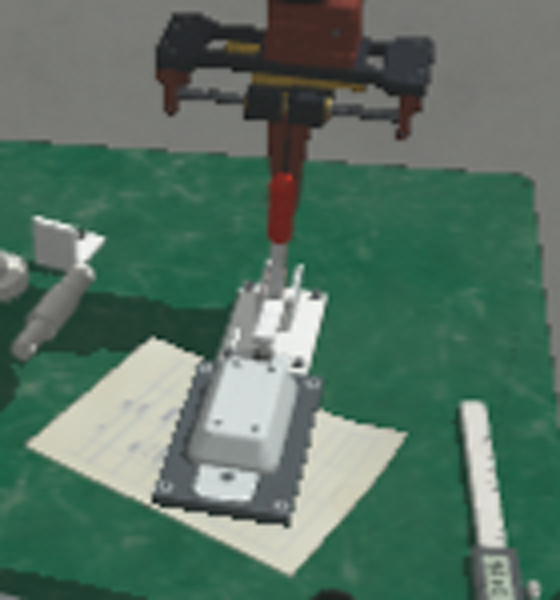

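Run:
```python
from h import *
h=hc(-.04); h[2]=118+61
r=env.move_l(h-14*yh(),rate=10,f_stop=14); s=rs(r); print((s['tool_pos']-h)@yh())
env.hold(.2);rs()
env.move_l(h-50*yh(),rate=100)
env.move_l(h-50*yh()+[0,0,90],rate=200)
env.move_l(np.array([440,-180,290.]),rate=250); env.hold(.2)
for n in('side','top'):
    im=viewer.camera(n);cv2.imwrite(f'pics/{n}13.png',im)
    c=im[130:270,200:400] if n=='side' else im[140:280,200:450]
    cv2.imwrite(f'pics/{n}13c.png',cv2.resize(c,None,fx=3,fy=3,interpolation=cv2.INTER_CUBIC))
rs()
```

```text
True 36.03 [ 483.43 -261.27  179.35] [-1.4 -5.3  1.3] 0.1 [-0.51  0.49  1.88 -0.01  0.77 -0.41]
-19.112332628798928
 36.23 [ 483.39 -261.37  179.31] [-2.1 -5.2  1.1] 0.4 [-0.51  0.49  1.88 -0.01  0.77 -0.41]
 38.23 [ 440.21 -180.79  289.66] [ 0.1  0.1 -0.5] 0.1 [-0.41  0.22  1.96 -0.01  0.95 -0.31]
```

View pics/side13c.png

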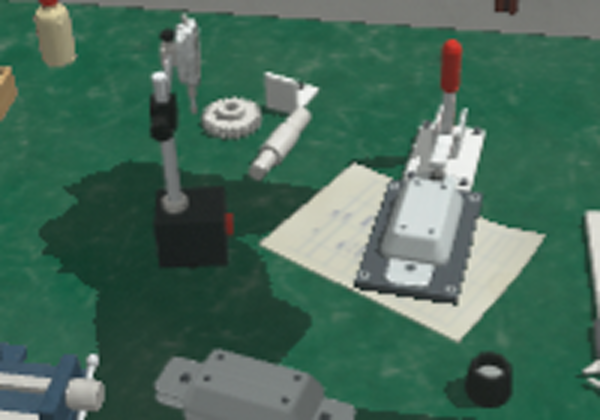

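View pics/top13c.png

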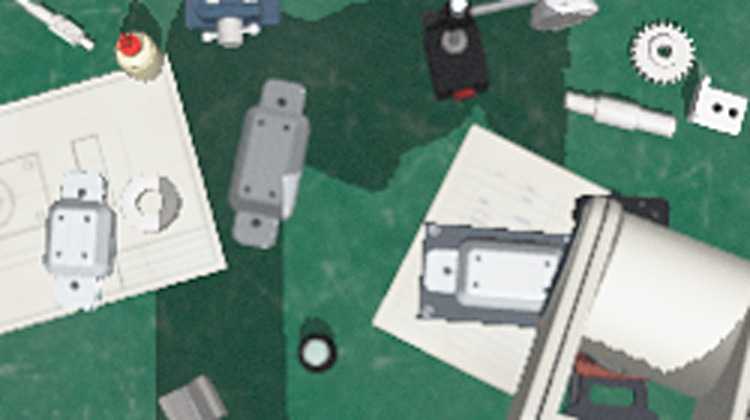

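Run:
```python
from h import *
set_gripper(88)
env.move_l(np.array([485.5,-237.2,290.]),rate=200)
env.move_l(np.array([485.5,-237.2,256.]),rate=100); env.hold(.2); s=rs()
im=viewer.camera('wrist');cv2.imwrite('pics/w14.png',cv2.resize(im[0:270,240:400],None,fx=2.2,fy=2.2,interpolation=cv2.INTER_CUBIC))
env.move_l(np.array([470,-210.,330.]),rate=200)
cv2.imwrite('pics/top14.png',viewer.camera('top'))
a=cv2.imread('pics/w11.png');cv2.imwrite('pics/w11c.png',cv2.resize(a[0:270,240:400],None,fx=2.2,fy=2.2,interpolation=cv2.INTER_CUBIC))
for t in (-.07,-.04,0,.05,.1): print(t,w2pix('wrist',[hc(t,107)],s).round(1).tolist())
```

```text
40.81 [ 485.79 -237.27  256.71] [ 0.8  0.5 -0.9] 87.9 [-0.47  0.36  1.86 -0.01  0.92 -0.38]
-0.07 [[318.8, 223.2]]
-0.04 [[318.8, 227.6]]
0 [[318.8, 233.4]]
0.05 [[318.8, 240.4]]
0.1 [[318.8, 247.1]]
```

View pics/w14.png

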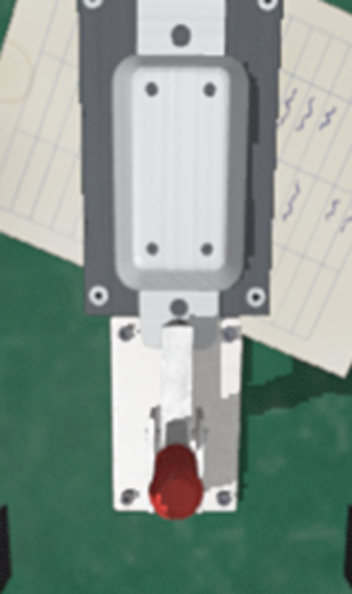

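View pics/w11c.png

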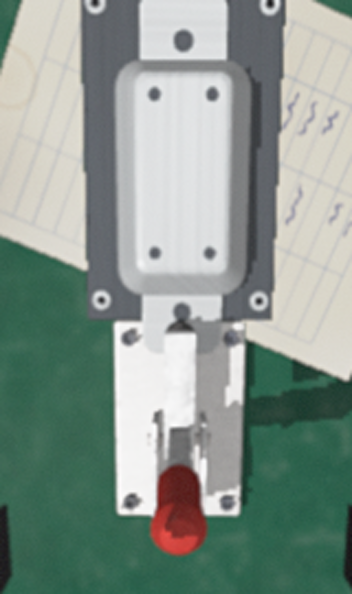

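Run:
```python
from h import *
rs(); workorder.sign_off(); rs()
```

```text
41.46 [ 469.7  -210.01  329.13] [ 0.3 -0.   0.6] 88.0 [-0.44  0.23  1.85 -0.01  1.06 -0.34]
the job is handed in; nothing more can be done
the job is handed in; nothing more can be done
```

View pics/top14.png

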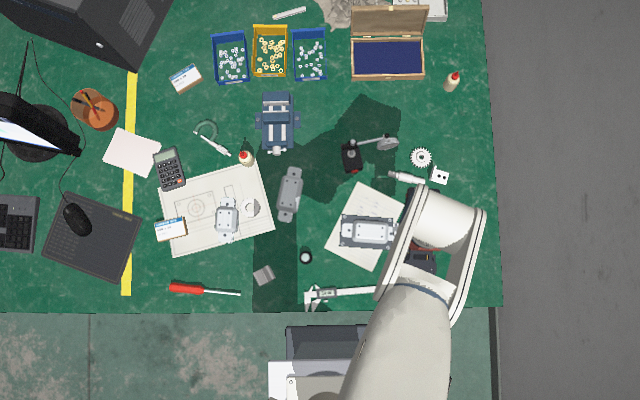

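The job is done and handed in at about 41 s of robot time, with the gripper clear of everything. I found the clamp about 0.3 rad open and laid its handle fully back. I then lifted only the top long cover, let it down over the pad with one ear towards the clamp, and swung the handle up.

**What the last checks showed:**
- **Seating:** the cover touched down at the expected height and lies flat. Its centre measures within about 1 mm of the pad centre, and its angle agrees within 0.01 rad.
- **Clamp:** the handle is at about -0.05 rad from upright, at the expected stop, with the foot on the ear.
- **Everything else:** the two lower long covers are still nested. The short stack and the other parts look unmoved in the top view.

**What disagreed along the way:**
- **First close fell short:** after the pinched swing the handle still stood about 0.07 rad short of shut. I pushed it home with the closed fingers until it stopped at a force change of about 9 N.
- **Force on release:** when the fingers opened at the fixture, the tool shifted about 3 mm with up to 12 N on it. The cover measured correctly seated afterwards.

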